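# Show two glass samples in the colour viewer

### The job

Load the colour viewer: with the slide still fully home, lower (do not drop) the amber glass block into the pocket nearest the red handle and the blue one into the pocket behind it, upright and right down in the pocket, and let go of both. Then pull the red handle out against its spring until the white pointer lies over the yellow mark on the rail, and finish still holding it there, because the slide springs back if released. Leave the green block and the other things on the bench where they are.

Things in the scene. Friction and masses are not known exactly. Their poses are not given: they have to be found in the camera images.
- amber_center (a point): Amber upright cast-glass block, 36 (its x) x 24 (its y) x 60 mm (its z, up), about 130 g, standing on the table; the point is its centre, 30 mm above its underside. Its starting spot may be swapped with the blue or green one.
- blue_center (a point): Dark blue upright cast-glass block, 36 (its x) x 24 (its y) x 60 mm (its z, up), about 130 g, standing on the table; the point is its centre, 30 mm above its underside.
- green_center (a point): Green upright cast-glass block, 36 (its x) x 24 (its y) x 60 mm (its z, up), about 130 g, standing on the table; the point is its centre, 30 mm above its underside. A bystander: leave it.
- pocket_front (a point): Floor centre of the front pocket (nearest the handle, amber tag), 30 mm above the table, in the grey carriage (110 x 66 mm, top 52 mm above the table). Pocket 41 mm along x, 29 along y, 22 deep, chamfered mouth; a seated block's centre is 30 mm above this point. Axes are the viewer's, turned about the vertical: x away from the handle, z up.
- pocket_rear (a point): The same for the rear pocket (blue tag), 50 mm behind the front pocket along x. Same sizes and axes.
- handle (a point): Grip point of the carriage's upright red handle, 85 mm above the table: a post 20 mm along x, 24 mm along y, its top 22 mm above this point, free for 45 mm below this point. It stands 75 mm in front (-x) of the front pocket. Axes as the pockets'. Moves with the carriage.
- pointer (a point): Middle of the white pointer, a 4 mm wide bar across the right-hand rail (the viewer's -y side), moves with the carriage. Axes as the pockets'.
- mark (a point): Top centre of the yellow mark, a clip 14 mm wide along x on the viewer's right-hand rail; axes as the pockets'. Fixed in a run, but each time 45 to 85 mm in front (-x) of the pointer's home place. The pointer is at the mark when it lies over the clip's width (x offset within 7 mm).
- carriage (a joint): Travel of the carriage in m: 0 fully home, grows as the handle is pulled along the viewer's -x, end stop 0.11. Spring force about 3 N at home, 5.5 N at 0.05, 7 N at 0.085. A fixed light panel 150 mm long, 90 mm high stands left (+y), its face 89 mm from the slide's centre line, centred 50 mm in front (-x) of the midpoint of the pockets at home.
- spool: Solder spool, 48 mm across, 42 mm high, standing; origin at the centre of its underside. Bystander.
- tin: Copper-coloured tin, 60 mm across, 45 mm high; origin under its centre. Bystander.
- brush: Brush lying on the table, to the left; origin under its middle. Bystander.
- hammer: Hammer lying on the table beyond the viewer; origin under its middle. Bystander.
- flux: Amber bottle, 72 mm across, 150 mm high, to the left; origin under its centre. Bystander.
- pot: White open cup, 72 mm across, 70 mm high, to the left; origin under its centre. Bystander.
Things that resemble listed ones, but are neither listed nor needed, are in the scene too. Leave any pink look-alike of the part that bears blue_center alone. What is shaped like the part that bears amber_center but pink is not meant.

How it is judged:
On the way, in this order (a step that is already met when the one before it is completed fails the run):
1. Amber in the front pocket and blue in the rear one, fully down and let go, the slide still home (within 8 mm) (x of amber_center in the frame of pocket_front between -0.006 and 0.006 m and y of amber_center in the frame of pocket_front between -0.006 and 0.006 m and z of amber_center in the frame of pocket_front between 0.026 and 0.034 m and angle between each of amber_center, blue_center's own z axis and vertical below 0.15 rad and x of blue_center in the frame of pocket_rear between -0.006 and 0.006 m and y of blue_center in the frame of pocket_rear between -0.006 and 0.006 m and z of blue_center in the frame of pocket_rear between 0.026 and 0.034 m and contact force between the fingers and amber below 0.2 N and contact force between the fingers and blue below 0.2 N and value of joint carriage below 0.008 m), for 0.2 s.
2. The slide is pulled until the pointer is over the mark, and kept there for a second (x of amber_center in the frame of pocket_front between -0.006 and 0.006 m and y of amber_center in the frame of pocket_front between -0.006 and 0.006 m and z of amber_center in the frame of pocket_front between 0.026 and 0.034 m and angle between each of amber_center, blue_center's own z axis and vertical below 0.15 rad and x of blue_center in the frame of pocket_rear between -0.006 and 0.006 m and y of blue_center in the frame of pocket_rear between -0.006 and 0.006 m and z of blue_center in the frame of pocket_rear between 0.026 and 0.034 m and x of pointer in the frame of mark between -0.007 and 0.007 m and contact force between the fingers and carriage above 1 N), for 1 s.
At the end, for the whole second after the job is handed in: Fingers hold the slide still (over 1 N), pointer within 7 mm of the mark's middle; amber seated in the front pocket, blue in the rear (6 mm across, 4 mm in height, 0.15 rad upright), not touched by the fingers; green block and other loose things within 30 mm of their start (all of step 2 and contact force between the fingers and amber below 0.2 N and contact force between the fingers and blue below 0.2 N and velocity of joint carriage between -0.01 and 0.01 m/s and distance of each of green_center, spool, tin, brush, hammer, flux, pot from where it was at the start of the episode below 0.03 m); the arm keeps its last pose, push and grip.
It fails at once if a bystander is pushed more than 30 mm (distance of any of green_center, spool, tin, brush, hammer, flux, pot from where it was at the start of the episode above 0.03 m).
It fails at once if a glass block is dropped (falls freely from more than about 30 mm) ((linear speed of amber above 0.8 m/s and contact force between the fingers and amber below 0.05 N) or (linear speed of blue above 0.8 m/s and contact force between the fingers and blue below 0.05 N)).
It also fails if it takes over 72 s, if anything falls off the work surface, if the arm or the gripper's body presses on something with over 40 N, if the wrist force passes 120 N, or if a joint passes its speed limit or range.

### The arm

A 6-joint arm with a two-finger parallel gripper is mounted at the origin on the work surface. World frame = base frame: x ahead of the robot, y to its left, z up, the work surface at z = 0. Lengths are in m, angles in rad, forces in N, time in s.
With the tool pointing down it reaches from about 0.275 to 0.875 m from the base axis. Payload 12.5 kg.
Tool frame: the origin (TCP) lies on the centre line of the jaws, within the pads' length; the fingertips stand r.finger_overhang ahead of it and the grasp point (between the pads) lies 3 mm ahead of it (r.finger_overhang is the distance from the TCP to the fingertips, in m); z points along the fingers, y is the direction in which the jaws open and shut (so a half turn about z gives the same grasp; the last joint's range is limited). The gripper opens to 85 mm and grips with 20 to 120 N. Pads are 22 mm wide; open, the fingers measure 114 mm over their backs; the gripper's body (76 mm by 85 mm) begins 54 mm behind the grasp point. The pads swing forward as they close: fully open they stand 13 mm farther back than shut.
Start: joints at [1.222, 0.351, 1.652, -0, 1.139, -0.085], TCP at [0.143, 0.531, 0.253] pointing down, gripper open.
Joint ranges: [-2.75, 2.75], [-0.79, 2.1], [0.01, 2.65], [-1.57, 4.71], [0.07, 3.14], [-2.87, 2.87]. Speed limits (rad/s): [2.22, 2.22, 2.79, 3.14, 3.14, 3.14].

### API

Orientations are given as a unit quaternion [x, y, z, w].
In Python, from cell import r, optics gives the robot as it stands. The module is installed in compiled form; this text tells all that it offers. Calls block until the motion is done:
- r.move_to(position, orientation): joint-space move of the TCP to a pose.
- r.move_linear(position, rot=None, vel=0.15): straight line of the TCP; rot=None keeps the orientation; vel is the mean speed in m/s.
- r.set_joints(angles): joint-space move.
- r.set_gripper(opening, squeeze=None): opening from 0.0 (shut) to 1.0 (fully open); squeeze is the grip in N (None keeps the last); returns when the fingers have stopped.
- r.sleep(seconds).
- r.inverse_kinematics(position, orientation): joint angles nearest the present ones, or None.
- optics.get_image(name): name is "scene" or "top"; returns a dict with "pixels" (400x640x3 uint8, red, green, blue), "depth" (400x640 float32, m along the optical axis (not along the pixel's ray), 0 where there is no reading), "fx", "fy", "cx", "cy" (pixels), "camera_from_world" (4x4, takes a point from world to camera coordinates). Camera axes: x right, y down, z forward; pixel columns grow to the right and rows downward; lengths in m; the calibration is good to about 2 mm. A picture is of the moment at which its call begins.
A pose or a line that the arm cannot do raises r.PlanningError and nothing moves.
- r.hand_in(): hands the job in, once; it reports no verdict.
Readings, each from a call of its own:
- r.current_t(): time.
- r.current_q(): joint angles.
- r.current_qvel(): joint speeds.
- r.current_effort(): joint torques, N m.
- r.current_tool_pos(): TCP position.
- r.current_ee_rot(): TCP orientation.
- r.current_contact_force(): force on the tool from outside, world axes, zero at the start.
- r.current_torque(): the same for the moment, N m.
- r.current_opening(): opening from 0.0 (shut) to 1.0 (fully open).
Only numpy, scipy, OpenCV 4.12 (cv2) and the standard library are available. Lean on these libraries where they do the work, as an engineer would, in place of code of your own. Each camera call takes 0.05 s, during which the arm holds its last target. There are 200 camera calls.

## Working session

There is one attempt and no reset: what is moved stays moved. The work goes in short steps, each a Python script; the robot and the scene stay as the last script left them, time stands still between calls to the robot, and variables do not carry over. Pictures are saved under pics/ and viewed, about 8 in all and at most 12, crops included, and the job is handed in when it is done.

```bash
mkdir -p pics
python3 - <<'E'
from cell import r,optics
import cv2,numpy as np,pickle
for n in("scene","top"):
    d=optics.get_image(n);pickle.dump(d,open(n+"0.pkl","wb"));cv2.imwrite(f"pics/{n}0.png",d["pixels"][:,:,::-1])
    T=np.linalg.inv(d["camera_from_world"]);print(n,d["fx"],d["cx"],d["cy"],T.round(3).tolist())
print(r.current_t(),r.finger_overhang,r.current_ee_rot(),r.current_tool_pos())
E
```

```text
scene 506.38328430814863 317.33676197422335 199.9196863820287 [[-0.858, 0.42, -0.295, 0.959], [0.513, 0.705, -0.49, 0.625], [0.002, -0.572, -0.82, 1.091], [0.0, 0.0, 0.0, 1.0]]
top 390.386214723633 318.45745747345717 196.08381875287895 [[0.001, -0.991, 0.131, 0.482], [-1.0, -0.0, 0.008, 0.001], [-0.008, -0.131, -0.991, 0.997], [0.0, 0.0, 0.0, 1.0]]
0.1 0.022 [ 1.31509413e-01  9.91314771e-01 -5.33581697e-04 -1.18712765e-04] [0.1432936  0.53071358 0.25281083]
```

View pics/top0.png

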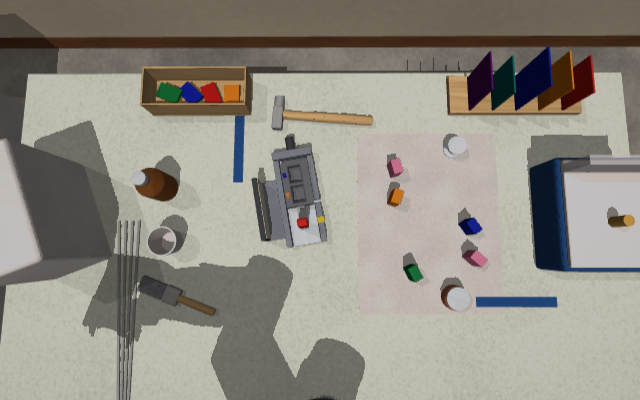

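View pics/scene0.png

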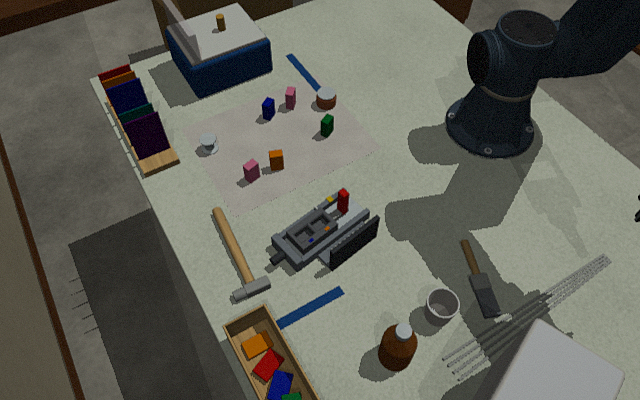

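The top view shows the viewer at about (295,195), with its handle at (302,222) and the yellow mark at (321,219). Amber is at (396,197), blue at (470,226) and green at (413,272). There are pink look-alikes at (395,167) and (475,257). Next I'll measure these.

```bash
cat > h.py <<'E'
import numpy as np,cv2,pickle
def cloud(d):
    v,u=np.mgrid[:400,:640];z=d["depth"]
    P=np.stack([(u-d["cx"])/d["fx"]*z,(v-d["cy"])/d["fy"]*z,z,np.ones_like(z)],-1)
    return (P@np.linalg.inv(d["camera_from_world"]).T)[...,:3]
def ray(d,u,v,z):
    T=np.linalg.inv(d["camera_from_world"]);k=T[:3,:3]@np.array([(u-d["cx"])/d["fx"],(v-d["cy"])/d["fy"],1])
    return T[:3,3]+k*(z-T[2,3])/k[2]
def proj(d,p):
    q=d["camera_from_world"]@np.append(p,1);return np.array([d["fx"]*q[0]/q[2]+d["cx"],d["fy"]*q[1]/q[2]+d["cy"]])
HUE=dict(red=[(0,4),(174,180)],amber=[(8,20)],yellow=[(22,33)],green=[(45,85)],blue=[(110,130)])
def mask(d,c,s=130,v=60):
    H=cv2.cvtColor(d["pixels"],cv2.COLOR_RGB2HSV).astype(int)
    return np.any([(H[...,0]>=a)&(H[...,0]<=b) for a,b in HUE[c]],0)&(H[...,1]>s)&(H[...,2]>v)
E
python3 - <<'E'
from h import *
D={n:pickle.load(open(n+"0.pkl","rb")) for n in("scene","top")}
for n,d in D.items():
    P=cloud(d);print(n,"table z",np.median(P[150:180,360:380,2]) if n=="top" else np.median(P[100:120,350:400,2]))
    for c in HUE:
        m=mask(d,c,130,40)
        k,L,S,C=cv2.connectedComponentsWithStats(m.astype(np.uint8))
        for i in range(1,k):
            if S[i,4]<5: continue
            Q=P[L==i];zt=np.percentile(Q[:,2],90)
            if not(.3<Q[:,0].mean()<.75 and -.5<Q[:,1].mean()<.3):continue
            T=Q[abs(Q[:,2]-zt)<.006]
            print(n,c,S[i].tolist(),"zmax %.3f"%zt,len(T),T.mean(0).round(4),[np.round(x,3) for x in cv2.minAreaRect((T[:,:2]*1000).astype(np.float32))])
a=cv2.resize(D["top"]["pixels"][130:255,240:340],None,fx=4.5,fy=4.5,interpolation=cv2.INTER_CUBIC)
cv2.imwrite("pics/tv.png",a[:,:,::-1])
b=cv2.resize(D["scene"]["pixels"][180:280,260:390],None,fx=5.5,fy=5.5,interpolation=cv2.INTER_CUBIC)
cv2.imwrite("pics/sv.png",b[:,:,::-1])
E
```

```text
scene table z -0.0009472983254099621
scene red [337, 188, 12, 27, 219] zmax 0.106 62 [0.541  0.0502 0.1054] [array([540.344,  50.262]), array([18.253, 21.634]), np.float64(8.875)]
scene amber [316, 95, 20, 15, 145] zmax 0.035 51 [ 0.3705 -0.3022  0.0335] [array([ 370.735, -304.895]), array([29.759, 53.778]), np.float64(60.17)]
scene amber [269, 150, 15, 21, 257] zmax 0.060 91 [ 0.6068 -0.1779  0.0591] [array([ 606.776, -178.62 ]), array([23.643, 34.355]), np.float64(72.557)]
scene amber [324, 226, 6, 5, 18] zmax 0.055 18 [0.609  0.0872 0.0529] [array([608.879,  87.211]), array([ 7.225, 12.009]), np.float64(81.909)]
scene amber [461, 240, 8, 4, 11] zmax 0.021 9 [0.3267 0.2761 0.0193] [array([326.663, 276.641]), array([9.71, 8.49]), np.float64(79.845)]
scene amber [462, 244, 10, 15, 50] zmax 0.020 36 [0.3379 0.297  0.0176] [array([338.361, 297.068]), array([39.186, 15.135]), np.float64(60.352)]
scene yellow [326, 196, 8, 7, 32] zmax 0.037 29 [0.5514 0.0073 0.0354] [array([550.62 ,   7.319]), array([13.022, 15.454]), np.float64(1.743)]
scene green [322, 114, 11, 10, 69] zmax 0.062 59 [ 
[... 880 characters left out ...]
, 103] zmax 0.035 45 [ 0.3672 -0.2997  0.0332] [array([ 369.735, -302.957]), array([18.032, 51.776]), np.float64(70.951)]
top yellow [317, 216, 7, 7, 35] zmax 0.038 32 [0.5522 0.0047 0.0355] [array([551.106,   4.742]), array([12.447, 14.804]), np.float64(0.589)]
top green [407, 265, 16, 17, 151] zmax 0.061 141 [ 0.4237 -0.2184  0.0589] [array([ 423.768, -218.53 ]), array([32.899, 23.298]), np.float64(28.462)]
top blue [282, 173, 4, 5, 16] zmax 0.055 16 [0.6595 0.0936 0.0525] [array([659.197,  94.312]), array([10.804,  7.059]), np.float64(3.313)]
top blue [459, 218, 23, 17, 251] zmax 0.060 145 [ 0.5352 -0.3622  0.0589] [array([ 534.947, -362.65 ]), array([34.058, 23.595]), np.float64(34.609)]
```

View pics/tv.png

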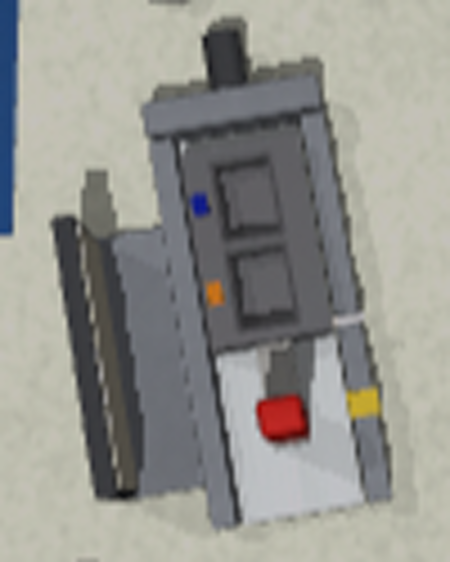

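View pics/sv.png

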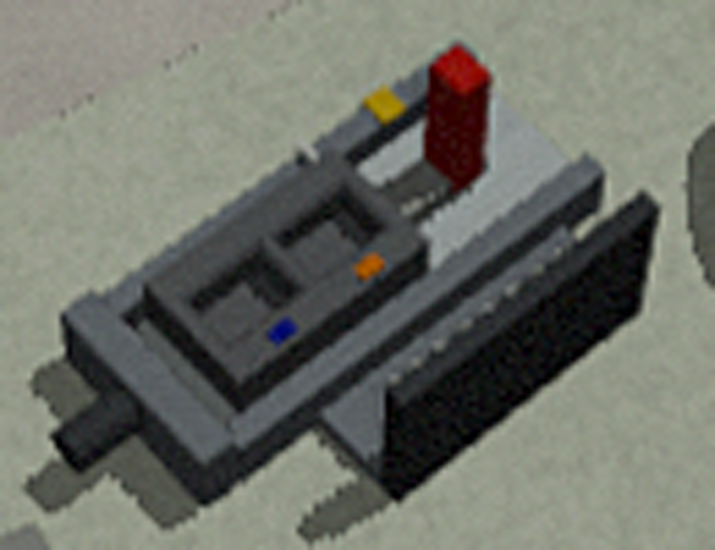

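The crops show both pockets empty, with the amber tag in front and the blue one behind. The pointer is at about top pixel (317,201) and the yellow clip at (321,219). Next I'll fit the carriage and its pockets.

Run:
```python
from h import *
D={n:pickle.load(open(n+"0.pkl","rb")) for n in("scene","top")}
for n,d in D.items():
    P=cloud(d);H=cv2.cvtColor(d["pixels"],cv2.COLOR_RGB2HSV).astype(int)
    near=(np.hypot(P[...,0]-.635,P[...,1]-.068)<.09)
    th=np.radians(10.4);ex=np.array([np.cos(th),np.sin(th)]);ey=np.array([-ex[1],ex[0]])
    o=np.array([.614,.0613])
    X=(P[...,:2]-o)@ex;Y=(P[...,:2]-o)@ey;Z=P[...,2]
    m=near&(abs(Z-.052)<.005)&(abs(Y)<.045)&(X>-.045)
    m=cv2.morphologyEx(m.astype(np.uint8),cv2.MORPH_OPEN,np.ones((2,2)))>0
    print(n,"carriage",m.sum(),[np.round(t,2) for t in cv2.minAreaRect((P[m][:,:2]*1000).astype(np.float32))],np.median(Z[m]))
    for x0 in(0,.05):
        f=(abs(X-x0)<.024)&(abs(Y)<.018)&(Z<.036)&(Z>.02)
        print(" floor",f.sum(),P[f].mean(0).round(4),"X %.4f %.4f Y %.4f %.4f"%(X[f].min(),X[f].max(),Y[f].min(),Y[f].max()))
    w=(Z>.025)&(abs(Y+.045)<.02)&(abs(X+.01)<.06)&(H[...,2]>150)&(H[...,1]<60)
    v,u=np.nonzero(w);print(" white",[(a,b,*P[b,a].round(3),round(X[b,a],3),round(Y[b,a],3)) for a,b in zip(u,v)][:14])
```

```text
scene carriage 751 [array([804.16, 305.45]), array([701.2 , 118.42]), np.float64(54.59)] 0.05064461525123631
 floor 114 [0.6083 0.0536 0.0296] X -0.0232 0.0104 Y -0.0176 0.0064
 floor 127 [0.6586 0.0622 0.0301] X 0.0265 0.0632 Y -0.0178 0.0060
 white [(np.int64(313), np.int64(205), np.float64(0.599), np.float64(0.005), np.float64(0.039), np.float64(-0.025), np.float64(-0.053)), (np.int64(314), np.int64(205), np.float64(0.596), np.float64(0.006), np.float64(0.039), np.float64(-0.027), np.float64(-0.051)), (np.int64(315), np.int64(205), np.float64(0.596), np.float64(0.01), np.float64(0.044), np.float64(-0.027), np.float64(-0.047)), (np.int64(315), np.int64(206), np.float64(0.596), np.float64(0.01), np.float64(0.039), np.float64(-0.027), np.float64(-0.048)), (np.int64(316), np.int64(207), np.float64(0.596), np.float64(0.015), np.float64(0.042), np.float64(-0.026), np.float64(-0.042))]
top carriage 790 [array([586.76,  52.41]), array([223.37,  66.  ]), np.float64(10.09)] 0.050532798334402884
 floor 182 [0.6157 0.0599 0.0291] X -0.0187 0.0208 Y -0.0162 0.0126
 floor 176 [0.6654 0.0686 0.0
[... 499 characters left out ...]
 np.float64(0.04), np.float64(-0.025), np.float64(-0.053)), (np.int64(314), np.int64(201), np.float64(0.596), np.float64(0.02), np.float64(0.042), np.float64(-0.025), np.float64(-0.038)), (np.int64(315), np.int64(201), np.float64(0.597), np.float64(0.017), np.float64(0.038), np.float64(-0.025), np.float64(-0.04)), (np.int64(316), np.int64(201), np.float64(0.596), np.float64(0.015), np.float64(0.045), np.float64(-0.026), np.float64(-0.043)), (np.int64(317), np.int64(201), np.float64(0.596), np.float64(0.012), np.float64(0.04), np.float64(-0.026), np.float64(-0.045)), (np.int64(318), np.int64(201), np.float64(0.596), np.float64(0.01), np.float64(0.041), np.float64(-0.027), np.float64(-0.048))]
```

Run:
```python
from h import *
D={n:pickle.load(open(n+"0.pkl","rb")) for n in("scene","top")}
th=np.radians(10.2);ex=np.array([np.cos(th),np.sin(th)]);ey=np.array([-ex[1],ex[0]]);o=np.array([.614,.0613])
for n,d in D.items():
    P=cloud(d);X=(P[...,:2]-o)@ex;Y=(P[...,:2]-o)@ey;Z=P[...,2]
    m=((abs(Z-.052)<.006)&(abs(Y)<.040)&(X>-.036)&(X<.095)).astype(np.uint8)
    m=cv2.morphologyEx(m,cv2.MORPH_OPEN,np.ones((3,3)))
    C,h=cv2.findContours(m,cv2.RETR_CCOMP,cv2.CHAIN_APPROX_NONE)
    for c,q in zip(C,h[0]):
        A=cv2.contourArea(c)
        if A<40: continue
        W=np.array([ray(d,*p[0],.052)[:2]*1000 for p in c],np.float32)
        R=cv2.minAreaRect(W);M=cv2.moments(W)
        print(n,"hole" if q[3]>=0 else "outer",A,[np.round(t,1) for t in R],"centroid",round(M["m10"]/M["m00"],1),round(M["m01"]/M["m00"],1))
```

```text
scene outer 1050.0 [array([638. ,  66.7]), array([111.2,  68.9]), np.float64(10.6)] centroid 638.2 66.5
scene hole 205.5 [array([662.3,  71.8]), array([43.4, 43.5]), np.float64(10.7)] centroid 662.4 71.2
scene hole 185.0 [array([614.2,  61.1]), array([44.3, 35.4]), np.float64(10.4)] centroid 614.2 62.5
top outer 1124.0 [array([637.9,  63.5]), array([110.4,  65.9]), np.float64(10.1)] centroid 637.8 63.6
top hole 221.5 [array([613.1,  59.5]), array([45.6, 35. ]), np.float64(11.5)] centroid 613.3 59.0
top hole 218.0 [array([662.6,  67.7]), array([46.1, 33.2]), np.float64(9.7)] centroid 662.1 67.5
```

```bash
cat >> h.py <<'E'
from cell import r,optics
def Q(deg): a=np.radians(deg)/2; return [np.cos(a),np.sin(a),0,0]
VA=10.4; ex=np.array([np.cos(np.radians(VA)),np.sin(np.radians(VA))]); FR=np.array([.6134,.0605]); RE=FR+.05*ex
GZ=.049  # TCP height for a standing block
E
python3 - <<'E'
from h import *
a=np.array([.6064,-.1800])
for p,q in(((*a,.12),-17.3),((*FR,.2),VA),((.5344,-.3615,.12),33.6),((*RE,.09),VA),((.54-.085,.03,.088),VA)): print(np.round(r.inverse_kinematics(p,Q(q)),2))
t=r.current_t()
r.set_gripper(.7,30);r.move_to([*a,.15],Q(-17.3));print(r.current_t()-t)
r.move_linear([*a,GZ],vel=.12);f0=r.current_contact_force()
r.set_gripper(0,40);print("open",r.current_opening(),r.current_contact_force()-f0)
r.move_linear([*a,.16],vel=.15)
r.move_to([*FR,.16],Q(VA));print(r.current_t()-t)
r.move_linear([*FR,.112],vel=.1);r.sleep(.3)
print(r.current_opening(),r.current_contact_force(),r.current_tool_pos(),r.current_t()-t)
d=optics.get_image("scene");pickle.dump(d,open("s1.pkl","wb"))
b=cv2.resize(d["pixels"][140:280,260:390],None,fx=4.2,fy=4.2,interpolation=cv2.INTER_CUBIC)
cv2.imwrite("pics/hov1.png",b[:,:,::-1])
# edges of the seen amber mask and predicted bottom corners of a block centred at TCP with TCP 49mm above its underside
m=mask(d,"amber",110,30);m[:150]=0;k,L,S,C=cv2.connectedComponentsWithStats(m.astype(np.uint8));print(S[1:][S[1:,4]>5])
ey=np.array([-ex[1],ex[0]]);t3=r.current_tool_pos()
for sx,sy in((1,1),(1,-1),(-1,1)):
    p=t3[:2]+sx*.018*ex+sy*.012*ey;print((sx,sy),[proj(d,[*p,t3[2]-.049+h]).round(1) for h in(0,.06)])
E
```

```text
[-0.36  0.65  1.53 -0.    0.96  1.51]
[ 0.02  0.53  1.52 -0.    1.09  1.41]
[-0.67  0.67  1.49 -0.    0.98  0.32]
[ 0.03  0.74  1.44 -0.    0.96  1.42]
[-0.04  0.45  2.02 -0.    0.68  1.35]
3.3832999999999998
open 0.27367664472476827 [-0.43951434  0.49382113  6.23355056]
6.625
0.2736275576002893 [ 0.7832331   0.1395564  -0.70441483] [0.61359416 0.06051521 0.11246992] 7.5583
[[   0  150   85  250 1782]
 [ 132  150   48   27  650]
 [ 311  202   18   24  208]
 [ 213  208   41   76  736]
 [ 324  226    6    5   21]
 [ 461  240   19   34  248]
 [ 223  304   97   96 3236]
 [ 378  325   39   46 1080]]
(1, 1) [array([317.1, 225.8]), array([317.1, 211.9])]
(1, -1) [array([310.5, 219.4]), array([310.3, 205.4])]
(-1, 1) [array([328.3, 217.5]), array([328.8, 203.4])]
```

View pics/hov1.png

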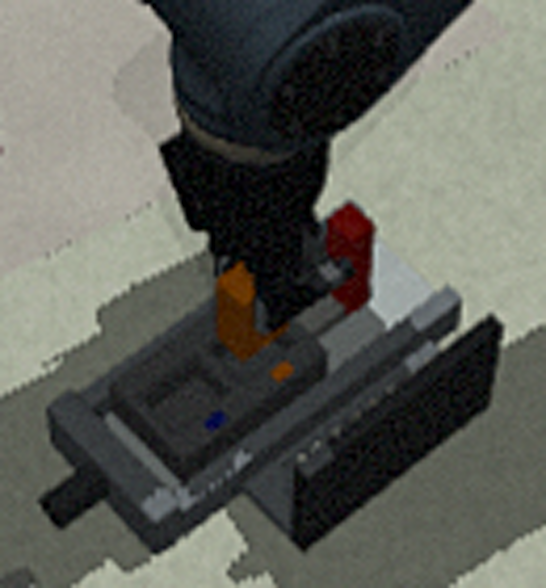

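Amber is held upright over the front pocket, with its block face at about scene pixel (315,217). Next I'll measure the block against the pocket in this same view.

Run:
```python
from h import *
d=pickle.load(open("s1.pkl","rb"));P=cloud(d);ey=np.array([-ex[1],ex[0]])
o=np.array([.6134,.0621]) # front pocket as seen by the scene camera
m=mask(d,"amber",110,30);m[:200]=0;m[228:]=0;m[:,:309]=0;m[:,332:]=0
X=((P[...,:2]-o)@ex)[m]*1000;Y=((P[...,:2]-o)@ey)[m]*1000;Z=P[...,2][m]*1000
s=(Z>70)&(Z<120)
for z0 in range(60,130,8):
    k=(Z>=z0)&(Z<z0+8)
    if k.sum()>3: print(z0,k.sum(),"Xmax/med %.1f %.1f Y %.1f..%.1f"%(np.percentile(X[k],90),np.median(X[k]),Y[k].min(),Y[k].max()))
f=s&(X>14)&(X<22)
print("face X",np.median(X[f]),"Y mean",Y[f].mean(),"lowest z",Z.min())
```

```text
60 14 Xmax/med 17.0 13.4 Y -10.4..12.2
68 28 Xmax/med 16.9 14.4 Y -9.6..12.3
76 17 Xmax/med 17.7 16.3 Y -8.2..12.0
84 15 Xmax/med 17.7 16.3 Y -9.7..12.3
92 16 Xmax/med 17.2 16.2 Y -9.4..11.7
100 21 Xmax/med 17.4 15.8 Y -10.0..12.5
108 14 Xmax/med 17.1 16.4 Y -8.5..11.3
116 58 Xmax/med 16.9 11.0 Y -12.5..11.7
124 9 Xmax/med 13.5 9.6 Y -9.8..12.5
face X 16.499879919369068 Y mean 1.2497436893224236 lowest z -2.607723307158638
```

```bash
cat >> h.py <<'E'
def lower(xy,z0,z1,lim=8,step=.003):
    f0=r.current_contact_force();z=z0
    while z>z1+1e-6:
        z=max(z-step,z1);r.move_linear([*xy,z],vel=.04);f=r.current_contact_force()-f0
        if np.linalg.norm(f)>3: print("z %.4f"%z,f.round(1),"act",r.current_tool_pos().round(4))
        if f[2]>lim: break
    return z
E
python3 - <<'E'
from h import *
ey=np.array([-ex[1],ex[0]]);t=FR+.0008*ex-.0006*ey
r.move_linear([*t,.112],vel=.03);r.sleep(.2)
z=lower(t,.112,.0795);print(z,r.current_opening(),r.current_t())
E
```

```text
0.0795 0.2750719210146788 10.9083
```

Run:
```python
from h import *
b=np.array([.5344,-.3615])
p=r.current_tool_pos();f0=r.current_contact_force()
r.set_gripper(.6,40);r.move_linear([*p[:2],.2],vel=.15)
r.move_to([*b,.15],Q(33.6))
d={n:optics.get_image(n) for n in("top","scene")};pickle.dump(d,open("s2.pkl","wb"))
ey=np.array([-ex[1],ex[0]])
for n,o in(("top",[.6133,.0590]),("scene",[.6134,.0621])):
    D=d[n];P=cloud(D);m=mask(D,"amber",110,30)&(np.hypot(P[...,0]-.614,P[...,1]-.06)<.04)&(P[...,2]>.08)
    T=P[m];print(n,len(T),"top z",np.median(T[:,2]),[np.round(x,1) for x in cv2.minAreaRect((T[:,:2]*1000).astype(np.float32))],"off",((np.array(cv2.minAreaRect(T[:,:2].astype(np.float32))[0])-o)@np.c_[ex,ey]).round(4))
r.set_gripper(.7,40)
r.move_linear([*b,GZ],vel=.12)
r.set_gripper(0,40);print("open",r.current_opening())
r.move_linear([*b,.17],vel=.15)
r.move_to([*RE,.17],Q(VA))
r.move_linear([*RE,.125],vel=.1);r.sleep(.3)
print(r.current_opening(),r.current_contact_force(),r.current_tool_pos(),r.current_t())
D=optics.get_image("scene");pickle.dump(D,open("s3.pkl","wb"))
c=cv2.resize(D["pixels"][140:280,260:390],None,fx=4.2,fy=4.2,interpolation=cv2.INTER_CUBIC)
cv2.imwrite("pics/hov2.png",c[:,:,::-1])
P=cloud(D);o=np.array([.6134,.0621])+.05*ex
m=mask(D,"blue",90,25);X=((P[...,:2]-o)@ex)*1000;Y=((P[...,:2]-o)@ey)*1000;Z=P[...,2]*1000
m&=(abs(X)<30)&(abs(Y)<25)&(Z>70)
for z0 in range(70,140,8):
    k=m&(Z>=z0)&(Z<z0+8)
    if k.sum()>3: print(z0,k.sum(),"X %.1f %.1f Y %.1f..%.1f"%(np.percentile(X[k],90),np.median(X[k]),Y[k].min(),Y[k].max()))
```

```text
top 158 top z 0.08898037989488528 [array([614.2,  58.8]), array([35.5, 23.8]), np.float64(9.9)] off [ 0.0009 -0.0004]
scene 155 top z 0.0888624331406156 [array([614.2,  61.5]), array([38.3, 26. ]), np.float64(11.1)] off [ 0.0006 -0.0008]
open 0.2726398539589745
0.2701665009404017 [ 0.21021604  0.6026118  -1.08779241] [0.66278445 0.06952883 0.12551083] 19.0917
70 5 X 9.5 -1.5 Y -0.7..10.3
78 26 X 16.2 11.3 Y -9.4..12.8
86 19 X 16.1 14.9 Y -9.1..11.8
94 18 X 16.5 15.3 Y -9.0..11.8
102 14 X 15.9 15.0 Y -9.1..11.6
110 14 X 16.7 15.8 Y -6.9..12.9
118 17 X 16.7 15.7 Y -10.1..11.9
126 25 X 16.7 14.8 Y -9.7..11.7
134 42 X 15.0 11.0 Y -12.4..11.7
```

View pics/hov2.png

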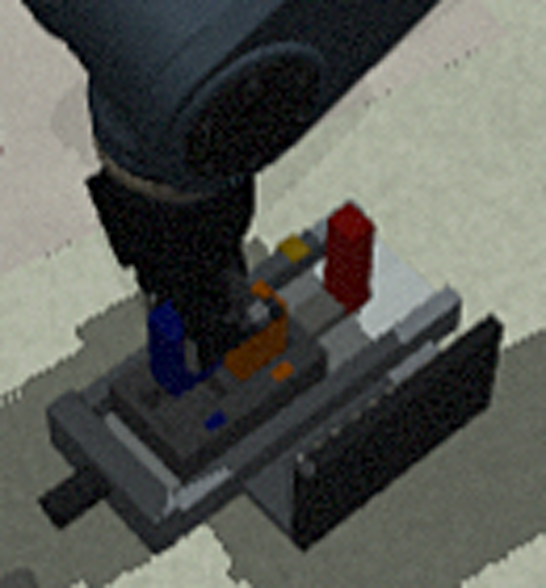

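Amber is seated (top at z=0.089, within 1 mm of the pocket centre). Blue hovers over the rear pocket at about scene (301,222), slightly short in x, so I'll correct that and lower it.

Run:
```python
from h import *
ey=np.array([-ex[1],ex[0]]);t=RE+.0008*ex-.0003*ey
r.move_linear([*t,.115],vel=.05);r.sleep(.1)
z=lower(t,.115,.0795);print(z,r.current_opening(),r.current_t())
if z<.0796:
    r.set_gripper(.6,40);r.move_linear([*t,.2],vel=.15)
    h=np.array([.5402,.0478]);r.move_to([*h,.2],Q(VA))
    print("t",r.current_t())
    D=optics.get_image("scene")
    P=cloud(D)
    for c,o in(("amber",[.6134,.0621]),("blue",np.array([.6134,.0621])+.05*ex)):
        m=mask(D,c,100,30)&(np.hypot(*np.moveaxis(P[...,:2]-o,-1,0))<.03)&(P[...,2]>.08)
        R=cv2.minAreaRect(P[m][:,:2].astype(np.float32));print(c,m.sum(),np.median(P[m][:,2]),R[2],((np.array(R[0])-o)@np.c_[ex,ey]).round(4))
    cv2.imwrite("pics/seated.png",cv2.resize(D["pixels"][140:280,260:390],None,fx=4.2,fy=4.2,interpolation=cv2.INTER_CUBIC)[:,:,::-1])
```

```text
0.0795 0.2744814780450263 22.5917
t 24.4917
amber 152 0.08832271839231465 8.338027954101562 [ 0.0008 -0.0006]
blue 154 0.08855817191267557 12.232559204101562 [-0.     -0.0008]
```

View pics/seated.png

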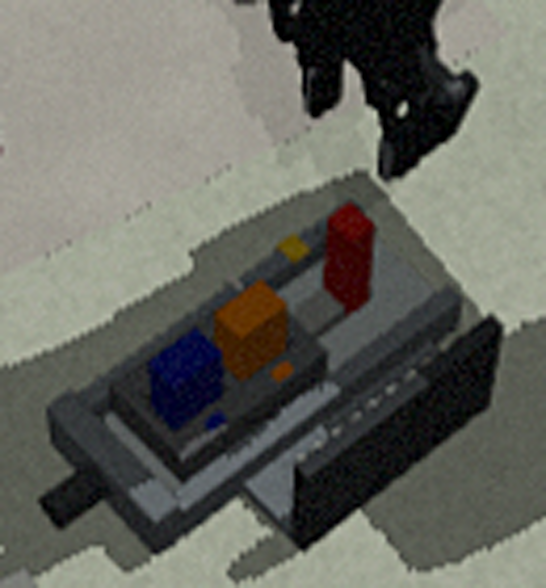

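Both blocks are seated and upright with the slide still home. The pointer-to-mark distance is about 46 mm, so I'll grip the handle and pull.

Run:
```python
from h import *
h=np.array([.5402,.0478]);f0=r.current_contact_force()
r.move_linear([*h,.088],vel=.12);r.set_gripper(0,70)
print("open",r.current_opening(),r.current_contact_force()-f0)
r.move_linear([*(h-.046*ex),.088],vel=.04);r.sleep(.4)
print(r.current_opening(),r.current_contact_force()-f0,r.current_tool_pos(),r.current_t())
d={n:optics.get_image(n) for n in("top","scene")};pickle.dump(d,open("s4.pkl","wb"))
a=cv2.resize(d["top"]["pixels"][170:250,270:350],(400,400),interpolation=cv2.INTER_CUBIC)
b=cv2.resize(d["scene"]["pixels"][165:265,270:370],(400,400),interpolation=cv2.INTER_CUBIC)
cv2.imwrite("pics/pull.png",cv2.convertScaleAbs(np.hstack([a,b])[:,:,::-1],alpha=1.5))
ey=np.array([-ex[1],ex[0]])
for n,o in(("top",[.6133,.0590]),("scene",[.6134,.0621])):
  P=cloud(d[n]);o=np.array(o)
  for c,s in(("amber",0),("blue",.05)):
    q=o+(s-.046)*ex;m=mask(d[n],c,100,30)&(np.hypot(*np.moveaxis(P[...,:2]-q,-1,0))<.03)&(P[...,2]>.08)
    if m.sum()<20: print(n,c,m.sum());continue
    R=cv2.minAreaRect(P[m][:,:2].astype(np.float32));print(n,c,m.sum(),np.median(P[m][:,2]),((np.array(R[0])-q)@np.c_[ex,ey]).round(4))
  X=(P[...,:2]-o)@ex*1000;Y=(P[...,:2]-o)@ey*1000
  y=mask(d[n],"yellow",110,40)&(abs(Y+48)<20);w=(d[n]["pixels"].min(-1)>110)&(P[...,2]>.033)&(P[...,2]<.05)&(abs(Y+48)<12)&(abs(X+71)<25)
  print(n,"yellow X",y.sum(),X[y].min(),X[y].max(),Y[y].mean(),"white",w.sum(),X[w].round(1)[:12],Y[w].round(0)[:12])
```

```text
open 0.27363097662992875 [-1.75029817 -5.93912082  6.10754284]
0.27640977027513575 [ 5.05858017 -2.6967724   0.4163778 ] [0.49636087 0.03929719 0.08879345] 27.6833
top amber 129 0.08906094095732298 [ 0.0051 -0.    ]
top blue 158 0.08867834726949114 [0.0012 0.0004]Traceback (most recent call last):
  File "<stdin>", line 20, in <module>
    return umr_minimum(a, axis, None, out, keepdims, initial, where)
ValueError: zero-size array to reduction operation minimum which has no identity
```

View pics/pull.png

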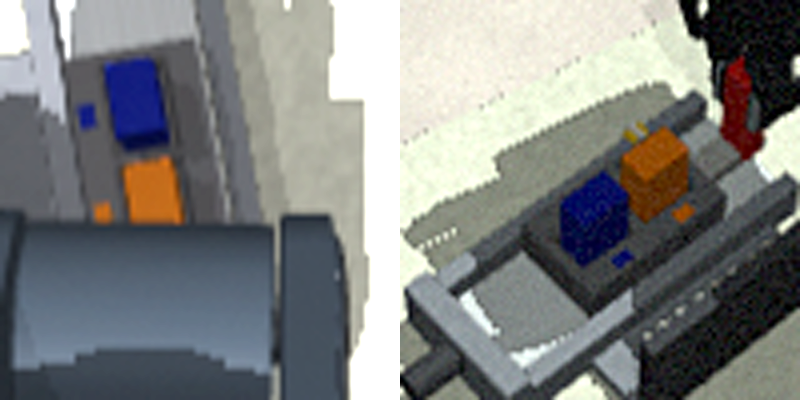

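In the scene half, the pointer crosses the yellow clip at about (329,198) with yellow showing on both sides. The arm hides it in the top view. I'll check the numbers from the scene camera.

Run:
```python
from h import *
d0=pickle.load(open("scene0.pkl","rb"));d1=pickle.load(open("s4.pkl","rb"))["scene"];ey=np.array([-ex[1],ex[0]])
o=np.array([.6134,.0621])
for d in(d0,d1):
    m=mask(d,"yellow",100,30);m[:190]=0;m[206:]=0;m[:,:318]=0;m[:,340:]=0
    L=[]
    for v,u in zip(*np.nonzero(m)):
        p=ray(d,u,v,.036)[:2]-o;L.append((u,v,round(p@ex*1000,1),round(p@ey*1000,1)))
    A=np.array(L);print(len(L),"X range",A[:,2].min(),A[:,2].max(),"mean",A[:,2].mean());
    if d is d1: print(L)
P=cloud(d1)
for c,s in(("amber",0),("blue",.05)):
    q=o+(s-.046)*ex;m=mask(d1,c,100,30)&(np.hypot(*np.moveaxis(P[...,:2]-q,-1,0))<.03)&(P[...,2]>.08)
    R=cv2.minAreaRect(P[m][:,:2].astype(np.float32));print(c,m.sum(),np.median(P[m][:,2]),((np.array(R[0])-q)@np.c_[ex,ey]).round(4))
# home pointer
print("home pointer X",[((ray(d0,u,v,.040)[:2]-o)@ex*1000).round(1) for u,v in((313,205),(314,205),(315,205),(315,206),(316,207))])
```

```text
34 X range -77.3 -62.9 mean -70.55000000000001
13 X range -77.3 -63.4 mean -70.5
[(np.int64(329), np.int64(196), np.float64(-75.4), np.float64(-49.7)), (np.int64(330), np.int64(196), np.float64(-77.3), np.float64(-48.0)), (np.int64(330), np.int64(197), np.float64(-75.2), np.float64(-45.7)), (np.int64(331), np.int64(197), np.float64(-77.2), np.float64(-44.0)), (np.int64(326), np.int64(198), np.float64(-65.5), np.float64(-50.1)), (np.int64(327), np.int64(198), np.float64(-67.4), np.float64(-48.4)), (np.int64(328), np.int64(198), np.float64(-69.3), np.float64(-46.7)), (np.int64(331), np.int64(198), np.float64(-75.1), np.float64(-41.7)), (np.int64(326), np.int64(199), np.float64(-63.4), np.float64(-47.7)), (np.int64(327), np.int64(199), np.float64(-65.3), np.float64(-46.1)), (np.int64(328), np.int64(199), np.float64(-67.2), np.float64(-44.4)), (np.int64(331), np.int64(199), np.float64(-73.0), np.float64(-39.4)), (np.int64(328), np.int64(200), np.float64(-65.2), np.float64(-42.1))]
amber 148 0.08880275538902094 [0.0025 0.0003]
blue 147 0.08851087243914368 [0.0012 0.0002]
home pointer X [np.float64(-24.6), np.float64(-26.5), np.float64(-28.4), np.float64(-26.4), np.float64(-26.3)]
```

Run:
```python
from h import *
a=r.current_tool_pos();r.sleep(1.5);print(r.current_tool_pos()-a,r.current_contact_force(),r.current_opening(),r.current_t())
r.hand_in()
```

```text
[7.07240419e-06 2.06457018e-06 1.25703689e-05] [ 5.41133812 -1.22289554 -1.14619698] 0.2709693800440811 29.2833
the job is handed in; nothing more can be done
```

The colour viewer is loaded and the job is handed in at about 29 s on the clock. The gripper is still holding the handle, with the pointer over the yellow mark. The hand-in gave no verdict.

- **Blocks:** I lowered amber into the front pocket and blue into the rear one while the slide was home, then let go of both. Before the pull both were within about 1 mm of pocket centre, with their tops at about 0.0885–0.089 m (0.090 m expected).
- **Pull:** I pulled the slide about 45 mm, against a planned 46 mm. The scene camera puts the pointer within about 1–2 mm of the mark's middle (limit 7 mm).
- **Hold:** Over 1.5 s the arm moved less than 0.02 mm, with about 5 N of spring load on the tool.

**Checks that disagreed or were incomplete:**
- The two cameras differed by about 3 mm in y, so I averaged them.
- After the pull, the arm hid the mark and part of amber in the top view, so the final pointer and amber checks rest on the scene camera alone. It showed amber about 2.5 mm off the nominal 46 mm travel, against 1.2 mm for blue. Taking out the roughly 1.2 mm shortfall in travel leaves amber about 1.3 mm off its pocket centre (limit 6 mm).
- I didn't re-measure the green block or other bystanders. The pictures and force readings showed no sign that any were touched.

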